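# Tighten the filter ring of a suction unit with a two-pin spanner

## Robot

A 6-joint arm with a two-finger parallel gripper is mounted at the origin on a cart in front of the work surface, level with it; the furniture and walls round the work are solid. World frame = base frame: x ahead of the robot, y to its left, z up, the work surface at z = 0. Lengths are in m, angles in rad, forces in N, time in s.
With the tool pointing down it reaches from about 0.3 to 0.95 m from the base axis. Payload 3.1 kg.
Tool frame: the origin (TCP) lies between the finger pads; the fingertips stand bot.tip_extent ahead of it and the grasp point (between the pads) lies 6 mm ahead of it (bot.tip_extent is the distance from the TCP to the fingertips, in m); z points along the fingers, y is the line along which they close (so a half turn about z gives the same grasp; the last joint's range is limited). The gripper opens to 85 mm and grips with 20 to 120 N. Pads are 22 mm wide; open, the fingers measure 114 mm over their backs; the gripper's body (76 mm by 85 mm) begins 54 mm behind the grasp point. The pads swing forward as they close: fully open they stand 13 mm farther back than shut.
Start: joints at [1.273, 0.308, 1.634, -0, 1.2, -0.07], TCP at [0.141, 0.609, 0.256] pointing down, gripper open.
Joint ranges: [-3.06, 3.06], [-0.79, 1.96], [0.05, 2.63], [-1.19, 4.34], [0.05, 2.64], [-2.94, 2.94]. Speed limits (rad/s): [2.79, 2.79, 3.14, 3.14, 3.14, 3.14].

## Interface

Orientations are given as a 3x3 rotation matrix whose columns are the frame's x, y, z axes.
In Python, from plant import bot gives the robot as it stands.
- The arm moves only by the tool arm_command, never from a script. Its argument "moves" is a list of rows, each a list of 7 numbers: the shift along the tool's x, y, z in m, then the turn, a rotation vector about the tool's x, y, z in rad, then the finger opening in m, from 0 to 0.0854. A call has 1 to 5 rows; each row is the pose to reach, as a shift and turn from the pose commanded when the call began, along the tool's axes at that moment; what a row does not reach only later rows make up. A row lasts 1/12 s, in which the tool goes at most 41.7 mm and 7.16 degrees, less where a joint would pass 70% of its speed; a pose out of reach is approached as far as the arm can. A call with a gripper value outside its range is refused whole. The fingers move at their own pace and stop on an object; the grip force is fixed at half the most. Time passes only in rows, so rows that repeat a pose let the fingers close. It gives the time, the measured TCP pose, the force, the opening and the grip force at its end, in the units of the state.
- bot.observe(): the state, without advancing time (a new reading comes with each control period).
- bot.snapshot(name): name is "scene" or "top" or "wrist"; returns a dict with "color" (480x640x3 uint8, red, green, blue), "fx", "fy", "cx", "cy" (pixels), "dist" ([k1, k2, p1, p2, k3] as OpenCV has them; the pictures are not rectified), "world_to_cam" (4x4, takes a point from world to camera coordinates). Camera axes: x right, y up, looking along -z (the intrinsics and any distortion apply to the point x, -y, -z); pixel columns grow to the right and rows downward; lengths in m; the calibration is good to about 2 mm. A picture is of the moment at which its call begins. There is no depth.
- bot.hand_in(): hands the job in; it is judged then, once.
Trained networks look in a picture, given as the dict that the camera call returned (one of the last four; its "shot" number tells which), for a name from the list of things; names that differ only in an ending like _2 or _b are one class to them, and where a whole thing is asked for, a point or a joint stands for the part that bears it (a point fixed in the world has none). Each returns a list of dicts, best first, with "p" (0 to 1); they miss things now and then, are a little off and sometimes report something else, mostly with a low value. They report only what shows in the picture. A call takes as long as a camera call.
- bot.outline_of(picture, thing): "region" (480x640 bool, what is visible of it) and "location" ([column, row] in pixels, amid what is visible of it).
The state is a dict: "clock": time; "q": joint angles; "qd": joint speeds; "joint_efforts": joint torques, N m; "position": TCP position; "eef_rot": TCP orientation; "contact_force": force on the tool from outside, world axes, zero at the start; "ft_torque": the same for the moment, N m; "width": finger opening in m; "grip_force": force on a finger pad.
Only numpy, scipy, OpenCV 4.12 (cv2) and the standard library are available. Lean on these libraries where they do the work, as an engineer would, in place of code of your own. Each camera call takes 0.05 s, during which the arm holds its last target. There are 200 camera calls.

## Task

The ring that holds the filter in the top of the suction unit is only started on its thread. Take the two-pin spanner from the steel tray, stand it in the ring with both pins down in the two holes and let go of it; then take it again by its black handle, for leverage, and turn the ring clockwise until it is fully home. Lay the spanner back in the tray it came from without dropping it, and leave the other things where they are.

Things in the scene. Friction and masses are not known exactly. Their poses are not given: they have to be found in the camera images.
- suction_unit: Bench suction unit: low white case 200 x 210 mm, deck 62 mm above the worktop, fixed. On the deck a round grey turret, 112 mm across, rim 84 mm above the worktop, holds the filter ring. Origin on the turret's axis at worktop level, z up; the case reaches from x = -78 to +122 and y = -105 to +105 mm; the rest of the deck stays below 72 mm.
- ring_top (a point): Centre of the top face of the filter ring: flat plain steel, 88 mm outside, 44 inside, 12 thick. Two opposite spanner holes, 10 mm across, right through, chamfered to 13 at the mouth, at x = +33 and -33 mm in this frame, which turns and rises with the ring; z is its axis, up. Home, the face is level with the turret's rim. A pin in a hole touches nothing beneath.
- filter_ring (a joint): Turn of the ring on its thread, rad: 0 = fully home against its stop, positive = unscrewed (anticlockwise from above). Starts at 0.95 to 1.25; drops 2 mm per rad as it is turned clockwise; stays where left. At home the black mark on the ring meets the one on the turret rim. Stiff: about 1.7 N m, so twisting the spanner by its round hub slips in the fingers; at the handle it takes about 16 N.
- spanner: Two-pin face spanner, 0.36 kg, 202 mm long: straight steel head bar, black handle in line with it. Origin midway between the pins, level with their tips; x along the handle, z up when the pins point down. Bar x = -42 to 42, 14 wide, z = 25 to 39 mm. Starts level in the tray on its pin tips, handle over the rim; put down fully in the ring it stands by itself. Mass centre at x = 13 mm.
- spanner_hub (a point): Point on the spanner's axis, 60 mm above the pin tips, in its round ribbed steel hub (18 mm across, standing on the bar from 39 to 74 mm above the tips); axes as the spanner's. Hold it here from above to set the pins in.
- spanner_grip (a point): Middle of the spanner's black handle, 110 mm from the tool's axis, 32 mm above the pin tips; the handle is 100 long, 20 wide, 14 mm thick; axes as the spanner's.
- pin_near (a point): Tip of the pin on the handle's side, 33 mm from the spanner's axis. Each pin is 6.5 mm across and 10 mm long with a tapered tip, below a round leg 16 mm across and 15 mm long under the bar; the leg's shoulder rests on the ring when the pin is fully in.
- pin_far (a point): Tip of the other, equal pin, 33 mm from the spanner's axis on the side away from the handle.
- steel_tray: The pressed steel tray in which the spanner lies, 192 x 292 mm (x, y), fixed; origin at the centre of its underside, z up. Floor 1 mm above the worktop, inside 162 x 262 mm; the rim, 12 mm wide, is 26 mm high.
- vial: Bystander: a small clear glass medicine vial with a green cap, 22 mm across, 52 mm tall; origin at the centre of its underside.
- tape_roll: Bystander: a roll of skin-coloured tape lying flat, 50 mm across, 13 mm high; origin at the centre of its underside.
- gauze_carton: Bystander: a small carton, 50 x 70 x 35 mm; origin at the centre of its underside.
- wipe_packet: Bystander: a rounded packet standing on edge, 42 x 85 x 60 mm; origin at the centre of its underside.

How it is judged:
On the way, in this order (a step that is already met when the one before it is completed fails the run):
1. the spanner stands in the ring with both pins in the holes and the hand off it, the ring not yet turned (z of each of pin_near, pin_far in the frame of ring_top below -0.006 m and horizontal distance between spanner_hub and ring_top below 0.008 m and contact force between the fingers and spanner below 0.1 N and value of joint filter_ring above 0.85 rad), for 0.2 s.
2. the ring has been turned home with the hand on the black handle and both pins still in the holes (z of each of pin_near, pin_far in the frame of ring_top below -0.003 m and horizontal distance between spanner_hub and ring_top below 0.008 m and value of joint filter_ring below 0.05 rad and x of the grasp point in the frame of spanner above 0.06 m and contact force between the fingers and spanner above 0.5 N), for 0.1 s.
At the end, for the whole second after the job is handed in: The ring is home (within 0.06 rad of its stop) and the spanner lies at rest in the steel tray, let go, its hub inside the tray's rim and resting low (hub point under 90 mm above the tray's underside); the handle may reach out over the rim (value of joint filter_ring below 0.06 rad and x of spanner_hub in the frame of steel_tray between -0.08 and 0.08 m and y of spanner_hub in the frame of steel_tray between -0.13 and 0.13 m and z of spanner_hub in the frame of steel_tray below 0.09 m and linear speed of spanner below 0.02 m/s and angular speed of spanner below 0.2 rad/s); the robot touches nothing.
It fails at once if the vial is pushed away (more than 30 mm) (distance of vial from where it was at the start of the episode above 0.03 m).
It fails at once if the tape roll is pushed away (more than 30 mm) (distance of tape_roll from where it was at the start of the episode above 0.03 m).
It fails at once if the gauze carton is pushed away (more than 30 mm) (distance of gauze_carton from where it was at the start of the episode above 0.03 m).
It fails at once if the wipe packet is pushed away (more than 30 mm) (distance of wipe_packet from where it was at the start of the episode above 0.03 m).
It fails at once if the spanner is dropped (falls or flies faster than 0.6 m/s with the fingers off it) (contact force between the fingers and spanner below 0.1 N and linear speed of spanner above 0.6 m/s).
It also fails if it takes over 70 s, if anything falls off the work surface, if the arm or the gripper's body presses on something with over 40 N, if the wrist force passes 120 N, or if a joint passes its speed limit or range.

## Working session

There is one attempt and no reset: what is moved stays moved. The work goes in short steps, Python scripts to look and compute and a tool call to move; the robot and the scene stay as the last step left them, time stands still between calls to the robot, and variables do not carry over. Pictures are saved under pics/ and viewed, at most 10 in all, crops included, and the job is handed in when it is done.

Besides the shell and the picture viewer there is one more tool, called after "Emit:" as name(argument=value, ...) on one line, values as JSON. arm_command: Moves the arm, as the interface text tells. Its arguments: {"type":"object","properties":{"moves":{"type":"array"}},"required":["moves"]}

```bash
ls; mkdir -p pics
cat > h.py <<'E'
import numpy as np, cv2
from plant import bot
def K(s): return np.array([[s['fx'],0,s['cx']],[0,s['fy'],s['cy']],[0,0,1.]])
def ray(s,uv):
    p=cv2.undistortPoints(np.array([[uv]],float),K(s),np.array(s['dist'],float))[0,0]
    T=np.array(s['world_to_cam']);R=T[:3,:3]
    return -R.T@T[:3,3], R.T@np.array([p[0],-p[1],-1.])
def onz(s,uv,z):
    o,d=ray(s,uv);return o+d*(z-o[2])/d[2]
def proj(s,P):
    T=np.array(s['world_to_cam']);c=np.atleast_2d(P)@T[:3,:3].T+T[:3,3]
    c=c*[1,-1,-1]
    return cv2.projectPoints(c,np.zeros(3),np.zeros(3),K(s),np.array(s['dist'],float))[0][:,0]
def tri(rs):
    A=0;b=0
    for o,d in rs:
        d=d/np.linalg.norm(d);M=np.eye(3)-np.outer(d,d);A=A+M;b=b+M@o
    return np.linalg.solve(A,b)
def save(s,n,crop=None,k=1):
    im=s['color'][...,::-1]
    if crop: im=im[crop[1]:crop[3],crop[0]:crop[2]]
    cv2.imwrite('pics/'+n,cv2.resize(im,None,fx=k,fy=k,interpolation=cv2.INTER_CUBIC))
E
python3 - <<'E'
from h import *
np.set_printoptions(precision=4,suppress=True)
S={n:bot.snapshot(n) for n in('scene','top','wrist')}
im=np.hstack([cv2.resize(S[n]['color'],(400,300)) for n in('scene','wrist')])
im=np.vstack([im,np.zeros((300,800,3),np.uint8)]);im[300:,:400]=cv2.resize(S['top']['color'],(400,300))
cv2.imwrite('pics/a.png',im[...,::-1])
cv2.imwrite('pics/top.png',S['top']['color'][...,::-1])
for n in S:
  T=np.array(S[n]['world_to_cam']);print(n,-T[:3,:3].T@T[:3,3])
  for t in('spanner','spanner_hub','ring_top','suction_unit','steel_tray','vial','tape_roll','gauze_carton','wipe_packet'):
    r=bot.outline_of(S[n],t)
    if r: print(n,t,r[0]['p'],r[0]['location'],r[0]['region'].sum(),onz(S[n],r[0]['location'],.03))
st=bot.observe();print(st['position'],st['eef_rot'],bot.tip_extent,st['clock'])
E
```

```text
pics
scene [0.1792 0.4352 0.7566]
scene spanner 0.6 [294.2, 354.7] 1399 [0.4766 0.1587 0.03  ]
scene spanner_hub 0.56 [292.6, 354.8] 1482 [0.4784 0.1605 0.03  ]
scene ring_top 0.73 [402.0, 203.9] 901 [ 0.5495 -0.2511  0.03  ]
scene suction_unit 0.93 [391.1, 211.2] 8751 [ 0.5538 -0.218   0.03  ]
scene steel_tray 0.94 [234.6, 361.9] 17821 [0.54   0.2315 0.03  ]
scene vial 0.72 [233.9, 361.6] 17794 [0.5412 0.2319 0.03  ]
scene tape_roll 0.58 [160.7, 277.2] 582 [0.7711 0.2051 0.03  ]
scene gauze_carton 0.66 [226.1, 231.5] 1080 [0.7682 0.0485 0.03  ]
scene wipe_packet 0.8 [266.4, 196.9] 1250 [ 0.7803 -0.0764  0.03  ]
top [ 0.4405 -0.0105  1.3654]
top spanner 0.71 [232.4, 314.2] 797 [0.4701 0.1566 0.03  ]
top spanner_hub 0.69 [228.2, 312.4] 749 [0.4742 0.1655 0.03  ]
top ring_top 0.65 [400.2, 282.7] 1101 [ 0.5284 -0.2054  0.03  ]
top suction_unit 0.68 [405.6, 271.5] 9444 [ 0.5524 -0.2181  0.03  ]
top steel_tray 0.75 [203.0, 281.6] 11348 [0.5414 0.219  0.03  ]
top tape_roll 0.69 [334.4, 172.0] 1007 [ 0.776  -0.0703  0.03  ]
top gauze_carton 0.64 [281.6, 172.4] 852 [0.7777 0.0459 0.03  ]
top wipe_packet 0.67 [333.5, 172.2] 952 [ 0.7756 -0.0683  0.03  ]
wrist [0.0604 0.6261 0.3724]
[0.1412 0.6089 0.2563] [[-0.9742  0.2258 -0.    ]
 [ 0.2258  0.9742  0.    ]
 [ 0.      0.     -1.    ]] 0.025 1.5
```

View pics/a.png

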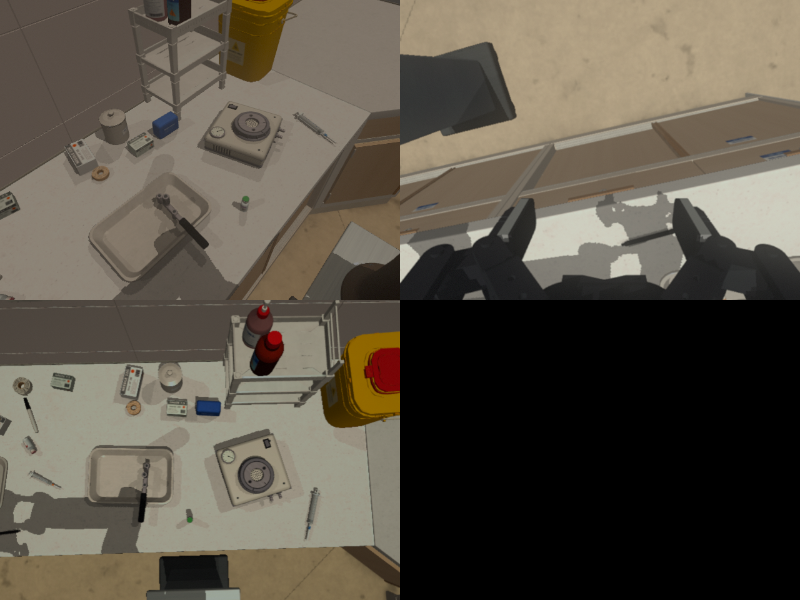

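View pics/top.png

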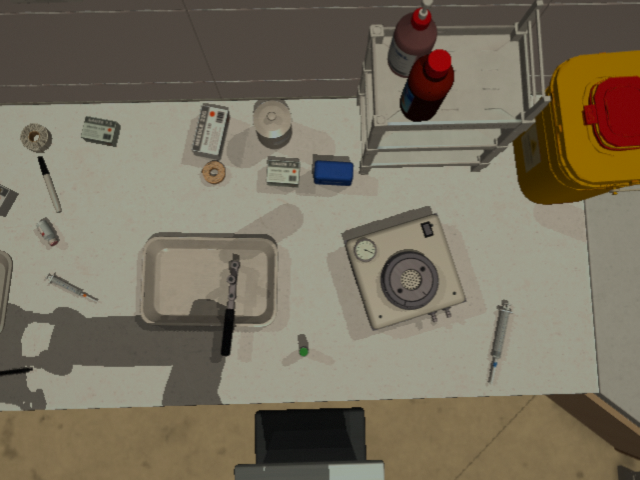

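The overview shows the spanner in the tray: hub near (235,268), handle toward (227,350) in the top view. The ring is at (410,279) and the vial at (304,350). Next I need the wrist camera's geometry and a first estimate of the hub and ring.

Run:
```python
from h import *
np.set_printoptions(precision=4,suppress=True)
s=bot.snapshot('wrist');st=bot.observe();R=np.array(st['eef_rot'])
T=np.array(s['world_to_cam']);print(s['fx'],s['cx'],s['cy'],'cam->tool\n',R.T@T[:3,:3].T, R.T@(-T[:3,:3].T@T[:3,3]-st['position']))
t=bot.snapshot('top')
save(t,'top2.png',(210,230,470,360),3)
for uv,z in(((235,268),.065),((227,335),.033),((410,279),.086),((304,350),.05)): print(uv,onz(t,uv,z))
sc=bot.snapshot('scene');save(sc,'sc2.png',(230,150,460,400),3);
```

```text
386.69778519601465 326.3754898699673 242.8616019790162 cam->tool
 [[ 0.0003  0.9479  0.3186]
 [ 1.     -0.0004  0.0002]
 [ 0.0003  0.3186 -0.9479]] [ 0.0826 -0.001  -0.1172]
(235, 268) [0.5657 0.1459 0.065 ]
(227, 335) [0.4264 0.168  0.033 ]
(410, 279) [ 0.5319 -0.2179  0.086 ]
(304, 350) [0.3912 0.0052 0.05  ]
```

View pics/top2.png

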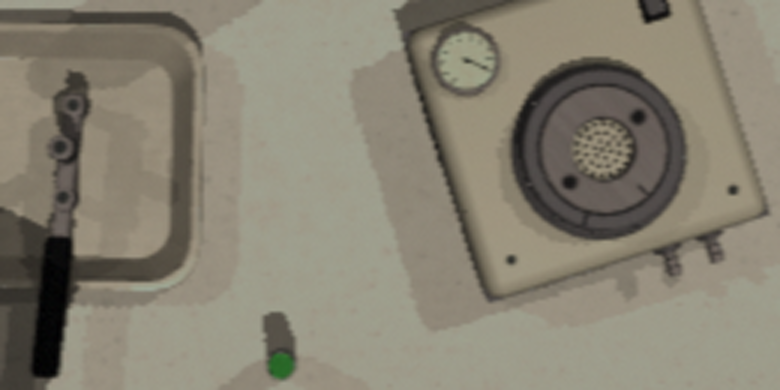

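The top crop shows the ring's holes at crop (638,117) and (570,182), so the hole line lies at about -46°/134° in world. The ring mark at (643,190) is about 60° short of the rim mark at (587,218). The spanner hub is at crop (62,147). I'll point the handle at 134° and turn it to about 71°. First I move over the spanner.

Emit:
arm_command(moves=[[-0.164,-0.118,0,0,0,0,0.085],[-0.164,-0.118,0,0,0,0,0.085],[-0.164,-0.118,0,0,0,0,0.085],[-0.164,-0.118,0,0,0,0,0.085],[-0.164,-0.118,0,0,0,0,0.085]])

```text
clock: 2.07
position: [0.2754, 0.4549, 0.2564]
eef_rot: [[-0.974, 0.226, 0.001], [0.226, 0.974, -0.0], [-0.001, -0.0, -1.0]]
contact_force: [0.8, -0.1, 0.1]
width: 0.0846
grip_force: 0.0
```

Emit:
arm_command(moves=[[-0.164,-0.118,0,0,0,0,0.085],[-0.164,-0.118,0,0,0,0,0.085],[-0.164,-0.118,0,0,0,0,0.085],[-0.164,-0.118,0,0,0,0,0.085],[-0.164,-0.118,0,0,0,0,0.085]])

```text
clock: 2.48
position: [0.4089, 0.3028, 0.2567]
eef_rot: [[-0.974, 0.226, 0.001], [0.226, 0.974, 0.0], [-0.001, 0.0, -1.0]]
contact_force: [0.4, 0.7, 0.1]
width: 0.0851
grip_force: 0.0
```

Emit:
arm_command(moves=[[-0.164,-0.118,0,0,0,0,0.085],[-0.164,-0.118,0,0,0,0,0.085],[-0.164,-0.118,0,0,0,0,0.085],[-0.164,-0.118,0,0,0,0,0.085],[-0.164,-0.118,0,0,0,0,0.085]])

```text
clock: 2.9
position: [0.5422, 0.1505, 0.2566]
eef_rot: [[-0.974, 0.227, 0.001], [0.227, 0.974, -0.0], [-0.001, 0.0, -1.0]]
contact_force: [0.6, 0.4, 0.4]
width: 0.0848
grip_force: 0.0
```

Run:
```python
from h import *
np.set_printoptions(precision=4,suppress=True)
s=bot.snapshot('wrist');st=bot.observe();print(st['position'],st['q'],st['clock'])
im=s['color'].copy()
r=bot.outline_of(s,'spanner')
if r: print(r[0]['p'],r[0]['location'],r[0]['region'].sum())
cv2.imwrite('pics/w1.png',im[...,::-1])
```

```text
[0.5464 0.1461 0.257 ] [ 0.1871  0.1911  1.7787 -0.0061  1.1662 -1.1496] 2.95
0.58 [323.3, 117.4] 5065
```

View pics/w1.png

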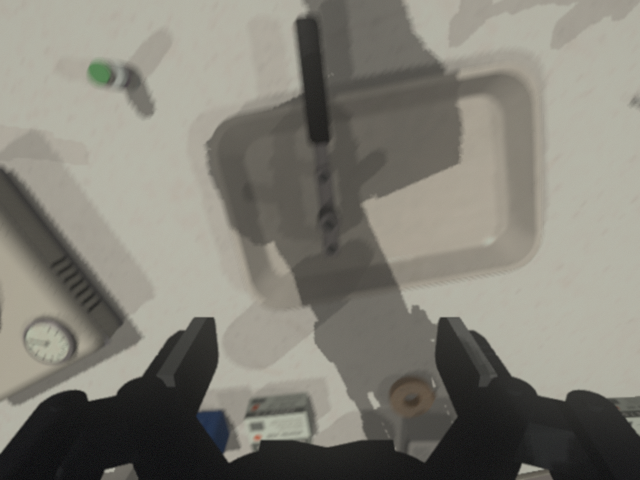

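Wrist view: the hub top is at (327,215), the handle runs from (309,20) to (318,142), and the bar's far end is at (332,250). I'll triangulate the hub against the top view.

Run:
```python
from h import *
np.set_printoptions(precision=4,suppress=True)
s=bot.snapshot('wrist');t=bot.snapshot('top')
P=tri([ray(s,(327,214)),ray(t,(230.7,279))]);print('hub tri',P,proj(s,P),proj(t,P))
print('hub z74',onz(s,(327,214),.075),onz(t,(230.7,279),.075))
a=onz(s,(309,18),.04);b=onz(s,(318,141),.04);print(a,b,np.degrees(np.arctan2(*(a-b)[1::-1])))
# handle mask axis
g=s['color'].max(2)<35;g[150:]=0;g[:, :285]=0;g[:,340:]=0;g=cv2.morphologyEx(g.astype('u1'),cv2.MORPH_OPEN,np.ones((5,5)))
ys,xs=np.nonzero(g);Q=np.array([onz(s,(x,y),.04)[:2] for x,y in zip(xs[::7],ys[::7])]);c=Q.mean(0);v=np.linalg.svd(Q-c)[2][0];print(len(xs),c,np.degrees(np.arctan2(v[1],v[0])))
print('end far',onz(s,(332,251),.04))
save(s,'w1c.png',(220,130,440,290),3)
save(t,'t3.png',(190,240,290,340),4)
```

```text
hub tri [0.5397 0.1515 0.0782] [[329.9395 216.0356]] [[231.6511 279.9757]]
hub z74 [0.5383 0.1494 0.075 ] [0.542  0.1538 0.075 ]
[0.3924 0.1698 0.04  ] [0.484  0.1545 0.04  ] 170.56686736665222<stdin>:9: RuntimeWarning: Mean of empty slice.
  ret = ret.dtype.type(ret / rcount)
Traceback (most recent call last):
numpy.linalg.LinAlgError: 1-dimensional array given. Array must be at least two-dimensional
```

Emit:
arm_command(moves=[[0,0,0.04,0,0,-0.063,0.05],[0,0,0.07,0,0,-0.063,0.05],[0,0,0.08,0,0,-0.063,0.05],[0,0,0.08,0,0,-0.063,0.05],[0,0,0.08,0,0,-0.063,0.05]])

```text
clock: 3.52
position: [0.5399, 0.1539, 0.1764]
eef_rot: [[-0.987, 0.163, -0.001], [0.163, 0.987, 0.0], [0.001, -0.0, -1.0]]
contact_force: [0.2, 0.1, -0.3]
width: 0.0498
grip_force: 0.0
```

Run:
```python
from h import *
np.set_printoptions(precision=4,suppress=True)
s=bot.snapshot('wrist');st=bot.observe();R=np.array(st['eef_rot']);print(st['position'],np.degrees(np.arctan2(R[1,0],R[0,0])),st['clock'],st['q'])
save(s,'w2.png')
```

```text
[0.5412 0.1539 0.1777] 170.62104896881917 3.5667 [ 0.1996  0.2769  1.8475  0.0002  1.0151 -1.2076]
```

View pics/w2.png

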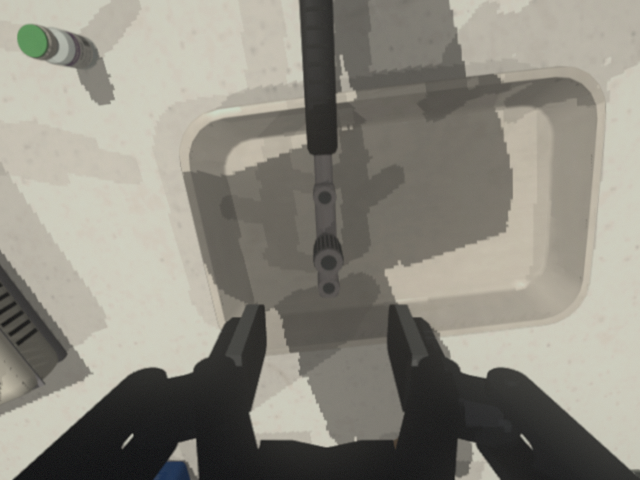

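Hub top is at (328,260), the bar's pin heads are at (324,197) and (330,288), and the pads are centred near column 327. The yaw looks nearly aligned, so I'll refine the numbers.

Run:
```python
from h import *
np.set_printoptions(precision=4,suppress=True)
s=bot.snapshot('wrist');st=bot.observe();R=np.array(st['eef_rot'])
h=onz(s,(328,260),.075);a=onz(s,(324,197),.04);b=onz(s,(330,288),.04)
print(h,a,b,(a+b)/2,np.linalg.norm(a-b),np.degrees(np.arctan2(*(a-b)[1::-1])),onz(s,(317,2),.04))
print(st['position'],'tool d',R.T@(h-st['position']))
```

```text
[0.5436 0.1536 0.075 ] [0.5121 0.1562 0.04  ] [0.5788 0.1494 0.04  ] [0.5454 0.1528 0.04  ] 0.0670496049037586 174.24626254069037 [0.3973 0.1712 0.04  ]
[0.5419 0.1538 0.1784] tool d [-0.0014 -0.0001  0.1035]
```

Emit:
arm_command(moves=[[-0.002,0,0.035,0,0,-0.05,0.05],[-0.002,0,0.07,0,0,-0.05,0.05],[-0.002,0,0.095,0,0,-0.05,0.05],[-0.002,0,0.106,0,0,-0.05,0.05],[-0.002,0,0.106,0,0,-0.05,0.05]])

```text
clock: 4.03
position: [0.5413, 0.1525, 0.0689]
eef_rot: [[-0.993, 0.114, -0.003], [0.114, 0.993, -0.001], [0.003, -0.001, -1.0]]
contact_force: [0.2, 0.9, 0.1]
width: 0.0502
grip_force: 0.0
```

Emit:
arm_command(moves=[[0,0,0,0,0,0,0.03],[0,0,0,0,0,0,0.01],[0,0,0,0,0,0,0.0],[0,0,0,0,0,0,0.0],[0,0,0,0,0,0,0.0]])

```text
clock: 4.45
position: [0.5448, 0.1528, 0.0729]
eef_rot: [[-0.993, 0.114, 0.005], [0.114, 0.993, 0.001], [-0.005, 0.001, -1.0]]
contact_force: [-1.0, -2.1, 7.4]
width: 0.0159
grip_force: 58.5
```

Emit:
arm_command(moves=[[0,0,-0.01,0,0,0,0.0],[0,0,-0.04,0,0,0,0.0],[0,0,-0.08,0,0,0,0.0],[0,0,-0.11,0,0,0,0.0],[0,0,-0.13,0,0,0,0.0]])

```text
clock: 4.87
position: [0.5435, 0.153, 0.204]
eef_rot: [[-0.993, 0.115, 0.004], [0.115, 0.993, 0.001], [-0.004, 0.002, -1.0]]
contact_force: [1.4, 0.3, -3.5]
width: 0.016
grip_force: 59.3
```

Run:
```python
from h import *
np.set_printoptions(precision=4,suppress=True)
s=bot.snapshot('wrist');st=bot.observe();R=np.array(st['eef_rot']);print(st['position'],np.degrees(np.arctan2(R[1,0],R[0,0])),st['clock'],st['q'],st['width'],st['grip_force'],st['contact_force'],st['ft_torque'])
save(s,'w3.png')
```

```text
[0.5457 0.1534 0.2077] 173.4211812869506 4.9167 [ 0.1971  0.2434  1.822   0.0004  1.0659 -1.2591] 0.015866963569126005 59.433252811431885 [1.7094 0.9967 0.3385] [ 0.036  -0.2242  0.003 ]
```

View pics/w3.png

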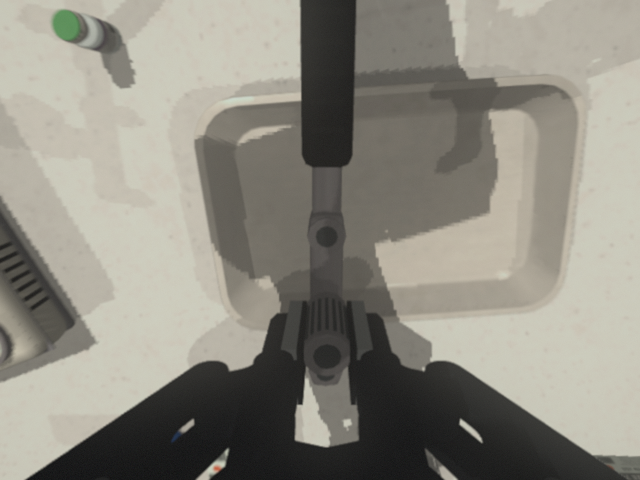

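The spanner is held square: hub at (327,355), near pin head at (326,236), handle vertical in the picture. I'll move beside the ring, turning to 134°.

Emit:
arm_command(moves=[[-0.008,-0.031,0,0,0,0.069,0.0],[-0.016,-0.061,0,0,0,0.138,0.0],[-0.025,-0.092,0,0,0,0.207,0.0],[-0.033,-0.122,0,0,0,0.276,0.0],[-0.041,-0.153,0,0,0,0.345,0.0]])

```text
clock: 5.33
position: [0.5643, -0.0051, 0.1988]
eef_rot: [[-0.895, 0.446, -0.003], [0.446, 0.895, 0.001], [0.003, -0.001, -1.0]]
contact_force: [1.0, -0.6, -4.2]
width: 0.016
grip_force: 59.4
```

Emit:
arm_command(moves=[[-0.023,-0.033,0,0,0,0.086,0.0],[-0.045,-0.065,0,0,0,0.173,0.0],[-0.068,-0.098,0,0,0,0.259,0.0],[-0.09,-0.13,0,0,0,0.345,0.0],[-0.09,-0.13,0,0,0,0.345,0.0]])

```text
clock: 5.75
position: [0.5888, -0.168, 0.1994]
eef_rot: [[-0.688, 0.726, 0.001], [0.726, 0.688, -0.005], [-0.005, -0.003, -1.0]]
contact_force: [0.5, -0.1, -3.3]
width: 0.0163
grip_force: 59.6
```

Emit:
arm_command(moves=[[0,0,0,0,0,0,0.0],[0,0,0,0,0,0,0.0]])

```text
clock: 5.92
position: [0.5873, -0.1602, 0.1987]
eef_rot: [[-0.693, 0.721, -0.003], [0.721, 0.693, 0.002], [0.004, -0.001, -1.0]]
contact_force: [-0.2, 0.9, -4.7]
width: 0.0162
grip_force: 59.6
```

Run:
```python
from h import *
np.set_printoptions(precision=4,suppress=True)
s=bot.snapshot('wrist');st=bot.observe();R=np.array(st['eef_rot']);print(st['position'],np.degrees(np.arctan2(R[1,0],R[0,0])),st['clock'],st['q'],st['width'],st['contact_force'])
save(s,'w4.png')
r=bot.outline_of(s,'ring_top')
if r: print(r[0]['p'],r[0]['location'],r[0]['region'].sum())
```

```text
[ 0.5874 -0.1595  0.1988] 133.91724687596937 5.9667 [-0.3369  0.3373  1.7189  0.0008  1.0887 -1.1038] 0.015947082495186386 [-0.018   0.2011 -3.9374]
0.77 [211.2, 228.6] 10975
```

View pics/w4.png

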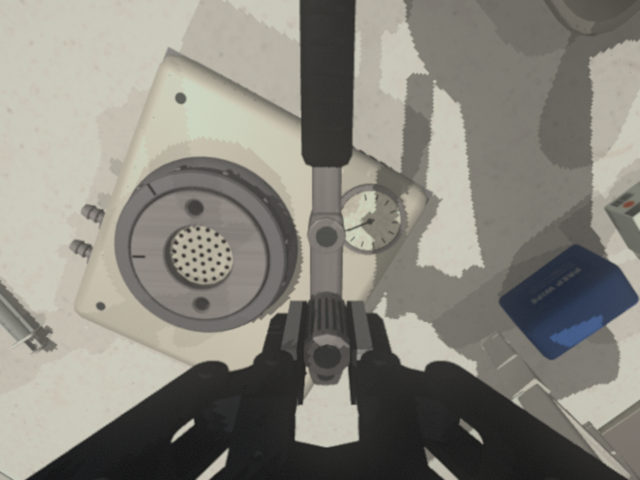

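The holes show at (195,207) and (202,303) and the ring mark at (139,257). The rim mark is at (151,188). I'll refine the hole centres and compute the offset from the held spanner, measured with the same camera.

Run:
```python
from h import *
np.set_printoptions(precision=4,suppress=True)
s=bot.snapshot('wrist');t=bot.snapshot('top');st=bot.observe();R=np.array(st['eef_rot']);p=np.array(st['position'])
def dark(s,uv,w,inv=True):
    g=cv2.GaussianBlur(cv2.cvtColor(s['color'],cv2.COLOR_RGB2GRAY),(3,3),0).astype(float)
    x,y=uv;c=g[y-w:y+w+1,x-w:x+w+1];th=(c.min()+np.median(c))/2
    m=(c<th).astype('u1');n,l,S,C=cv2.connectedComponentsWithStats(m)
    i=max(range(1,n),key=lambda i:S[i,4]);return C[i]+[x-w,y-w],S[i,4]
h=[dark(s,(195,207),12),dark(s,(202,303),12)];ht=[dark(t,(423,269),5),dark(t,(400,291),5)];print(h,ht)
for a,b in zip(h,ht): print('tri',tri([ray(s,a[0]),ray(t,b[0])]))
z=.0863
H=[onz(s,a[0],z) for a in h];print(H,np.linalg.norm(H[0]-H[1]))
H2=[onz(t,a[0],z) for a in ht];print('top',(H2[0]+H2[1])/2)
c=(H[0]+H[1])/2;v=H[0]-H[1];print('centre',c,'ang',np.degrees(np.arctan2(v[1],v[0])))
pin,_=dark(s,(326,236),9);hub,_=dark(s,(327,355),9);print(pin,hub)
P=onz(s,pin,p[2]-.033);U=onz(s,hub,p[2]+.002);print('pin,hub tool',R.T@(P-p),R.T@(U-p))
print('offset tool c-p',R.T@(c-p),p)
g=onz(s,(151,188),.084)-c;m=onz(s,(139,257),z)-c
print('turn',np.arctan2(m[1],m[0])-np.arctan2(g[1],g[0]))
```

```text
[(array([193.065, 207.55 ]), np.int32(200)), (array([199.3373, 303.5241]), np.int32(166))] [(array([422.3846, 268.6154]), np.int32(13)), (array([397.5, 293. ]), np.int32(2))]
tri [ 0.5302 -0.2295  0.0591]
tri [ 0.5191 -0.1718  0.2066]
[array([ 0.5088, -0.1968,  0.0863]), array([ 0.5521, -0.246 ,  0.0863])] 0.06547724495512583
top [ 0.5282 -0.2176  0.0863]
centre [ 0.5304 -0.2214  0.0863] ang 131.34533000599012
[324.1429 242.5714] [329.5 351. ]
pin,hub tool [ 0.0321 -0.0026  0.033 ] [ 0.0042 -0.0006 -0.002 ]
offset tool c-p [-0.0049 -0.0849  0.1135] [ 0.5882 -0.159   0.1998]
turn -5.216233558674002
```

Run:
```python
from h import *
from scipy.ndimage import map_coordinates as mc
np.set_printoptions(precision=4,suppress=True)
s=bot.snapshot('wrist');st=bot.observe();R=np.array(st['eef_rot']);p=np.array(st['position'])
g=cv2.cvtColor(s['color'],cv2.COLOR_RGB2GRAY).astype(float)
# rectified top-down patch at ring face height, 0.25 mm/px, world x right, y down
z=.0863;c0=np.array([.5304,-.2214]);n=480;k=.00025
ii=(np.arange(n)-n/2)*k;X,Y=np.meshgrid(ii+c0[0],ii+c0[1])
uv=proj(s,np.c_[X.ravel(),Y.ravel(),np.full(n*n,z)])
I=mc(g,[uv[:,1],uv[:,0]],order=1).reshape(n,n).astype('f4');I=cv2.GaussianBlur(I,(5,5),0)
a=np.linspace(0,2*np.pi,180,endpoint=False)
def circ(x,y,r): return mc(I,[(y-c0[1])/k+n/2+r/k*np.sin(a),(x-c0[0])/k+n/2+r/k*np.cos(a)],order=1)
best=[]
for r in np.arange(.042,.0465,.0005):
  q=min((np.median(circ(c0[0]+dx,c0[1]+dy,r)),dx,dy) for dx in np.arange(-.004,.0041,.0005) for dy in np.arange(-.004,.0041,.0005));best.append((*np.round(q,4),round(r,4)))
print(*sorted(best)[:4],sep='\n')
for h in((.5088,-.1968),(.5521,-.246)):
  q=max((np.mean(circ(h[0]+dx,h[1]+dy,.0072))-np.mean([circ(h[0]+dx,h[1]+dy,rr).mean() for rr in(.005,.0058)]),dx,dy) for dx in np.arange(-.003,.0031,.00025) for dy in np.arange(-.003,.0031,.00025));print(h,q)
im=cv2.cvtColor(I.astype('u1'),cv2.COLOR_GRAY2BGR)
def wp(x,y): return (int((x-c0[0])/k+n/2),int((y-c0[1])/k+n/2))
cv2.circle(im,wp(*c0),176,(0,0,255),1)
for h in((.5088,-.1968),(.5521,-.246)): cv2.circle(im,wp(*h),26,(0,255,0),1)
cv2.imwrite('pics/rect.png',im)
```

```text
(np.float64(80.4404), np.float64(0.0005), np.float64(0.0005), np.float64(0.0445))
(np.float64(83.5104), np.float64(0.0), np.float64(0.0005), np.float64(0.044))
(np.float64(85.1083), np.float64(0.001), np.float64(-0.0005), np.float64(0.045))
(np.float64(94.4627), np.float64(0.0015), np.float64(0.0), np.float64(0.0455))
(0.5088, -0.1968) (np.float32(30.95433), np.float64(-0.0002499999999999976), np.float64(-0.0007499999999999981))
(0.5521, -0.246) (np.float32(29.244812), np.float64(0.000500000000000003), np.float64(-0.0007499999999999981))
```

View pics/rect.png

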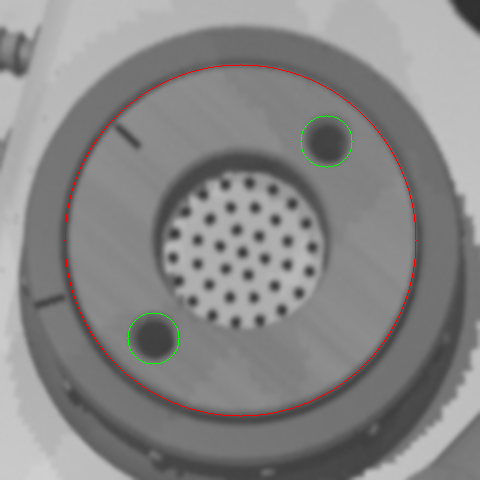

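The rectified patch shows the red 88 mm circle and green hole circles sitting on the ring edge and holes, so the centre is (0.5306, -0.2216) at 131.7°. Going over it.

Emit:
arm_command(moves=[[-0.002,-0.025,0,0,0,0.026,0.0],[-0.005,-0.055,0,0,0,0.026,0.0],[-0.007,-0.084,0,0,0,0.026,0.0],[-0.007,-0.084,0.01,0,0,0.026,0.0],[-0.007,-0.084,0.02,0,0,0.026,0.0]])

```text
clock: 6.58
position: [0.5331, -0.2244, 0.1809]
eef_rot: [[-0.673, 0.739, 0.002], [0.739, 0.673, -0.001], [-0.002, 0.001, -1.0]]
contact_force: [-0.2, -0.4, -3.3]
width: 0.0161
grip_force: 60.0
```

Emit:
arm_command(moves=[[0,0,0.01,0,0,0,0.0],[0,0,0.01,0,0,0,0.0],[0,0,0.01,0,0,0,0.0]])

```text
clock: 6.83
position: [0.5326, -0.2224, 0.1688]
eef_rot: [[-0.675, 0.737, -0.002], [0.737, 0.675, 0.002], [0.003, -0.001, -1.0]]
contact_force: [-0.1, 0.1, -4.5]
width: 0.0159
grip_force: 59.9
```

Run:
```python
from h import *
np.set_printoptions(precision=4,suppress=True)
s=bot.snapshot('wrist');st=bot.observe();R=np.array(st['eef_rot']);p=np.array(st['position']);print(p,np.degrees(np.arctan2(R[1,0],R[0,0])),st['clock'],st['contact_force'],st['ft_torque'])
c=np.array([.5306,-.2216,.0863]);print(R.T@(c-p))
a=np.linspace(0,2*np.pi,100)
im=s['color'].copy()
uv=proj(s,c+.044*np.c_[np.cos(a),np.sin(a),0*a]);cv2.polylines(im,[np.int32(uv*8)],True,(255,0,0),1,cv2.LINE_AA,3)
for sg in(1,-1):
  h=c+sg*.033*np.array([np.cos(np.radians(131.7)),np.sin(np.radians(131.7)),0])
  uv=proj(s,h+.0065*np.c_[np.cos(a),np.sin(a),0*a]);cv2.polylines(im,[np.int32(uv*8)],True,(0,255,0),1,cv2.LINE_AA,3)
save({'color':im},'w5.png',(170,100,490,400),2)
```

```text
[ 0.5333 -0.2228  0.1696] 132.48338104728532 6.8833 [ 0.5123  0.7208 -3.9298] [-0.0959 -0.0409 -0.0201]
[ 0.0026 -0.0011  0.0833]
```

View pics/w5.png

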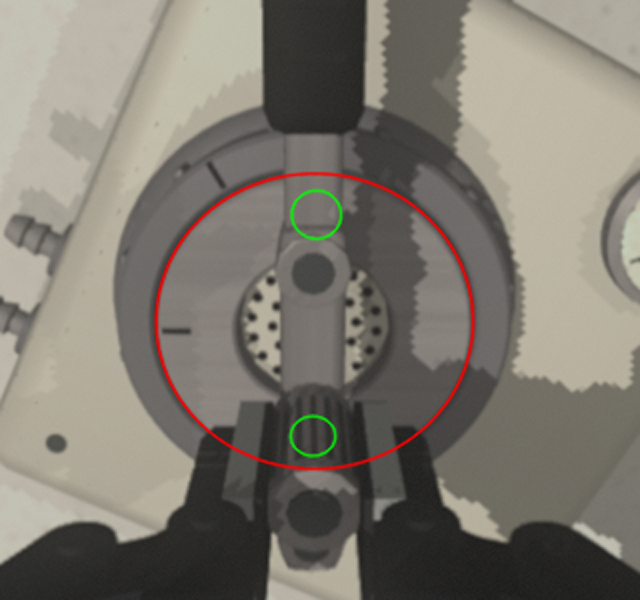

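The overlay matches: ring circle on its edge, spanner bar centred at crop column 314 against ring centre 314. Lowering gently.

Emit:
arm_command(moves=[[0.0005,0,0.005,0,0,0.012,0.0],[0.0005,0,0.01,0,0,0.012,0.0],[0.0005,0,0.014,0,0,0.012,0.0],[0.0005,0,0.016,0,0,0.012,0.0],[0.0005,0,0.016,0,0,0.012,0.0]])

```text
clock: 7.3
position: [0.5321, -0.2232, 0.1534]
eef_rot: [[-0.665, 0.746, -0.001], [0.746, 0.665, 0.001], [0.001, -0.001, -1.0]]
contact_force: [-0.4, 0.6, -3.5]
width: 0.0159
grip_force: 60.0
```

Emit:
arm_command(moves=[[0,0,0.002,0,0,0,0.0],[0,0,0.004,0,0,0,0.0],[0,0,0.005,0,0,0,0.0],[0,0,0.005,0,0,0,0.0]])

```text
clock: 7.63
position: [0.5325, -0.2235, 0.1491]
eef_rot: [[-0.665, 0.747, -0.0], [0.747, 0.665, 0.0], [0.0, -0.0, -1.0]]
contact_force: [0.3, 0.4, -3.0]
width: 0.0158
grip_force: 60.0
```

Emit:
arm_command(moves=[[0,0,0.001,0,0,0,0.0],[0,0,0.002,0,0,0,0.0],[0,0,0.002,0,0,0,0.0]])

```text
clock: 7.88
position: [0.5328, -0.2236, 0.1477]
eef_rot: [[-0.665, 0.747, 0.0], [0.747, 0.665, -0.0], [-0.0, 0.0, -1.0]]
contact_force: [-0.7, -0.1, -1.8]
width: 0.0163
grip_force: 60.3
```

Weight is coming off the wrist, so it's seated. I'll open the fingers and rise.

Emit:
arm_command(moves=[[0,0,0,0,0,0,0.03],[0,0,0,0,0,0,0.05],[0,0,0,0,0,0,0.06],[0,0,0,0,0,0,0.06],[0,0,0,0,0,0,0.06]])

```text
clock: 8.3
position: [0.5329, -0.2236, 0.1477]
eef_rot: [[-0.665, 0.746, 0.001], [0.746, 0.665, -0.0], [-0.001, 0.0, -1.0]]
contact_force: [-0.3, 0.7, 0.7]
width: 0.06
grip_force: 0.0
```

Emit:
arm_command(moves=[[0,0,-0.02,0,0,0,0.06],[0,0,-0.05,0,0,0,0.06],[0,0,-0.05,0,0,0,0.06]])

```text
clock: 8.55
position: [0.5361, -0.2252, 0.203]
eef_rot: [[-0.665, 0.746, 0.009], [0.746, 0.665, -0.005], [-0.01, 0.004, -1.0]]
contact_force: [1.9, -0.1, 1.2]
width: 0.06
grip_force: 0.0
```

Run:
```python
from h import *
np.set_printoptions(precision=4,suppress=True)
s=bot.snapshot('wrist');t=bot.snapshot('top');st=bot.observe();R=np.array(st['eef_rot']);p=np.array(st['position']);print(p,np.degrees(np.arctan2(R[1,0],R[0,0])),st['clock'],st['contact_force'],st['q'])
save(s,'w6.png')
```

```text
[ 0.5339 -0.2241  0.1992] 131.71230301317084 8.65 [-0.3846  0.6836  0.1127] [-0.4726  0.2791  1.7953 -0.      1.063  -1.2006]
```

View pics/w6.png

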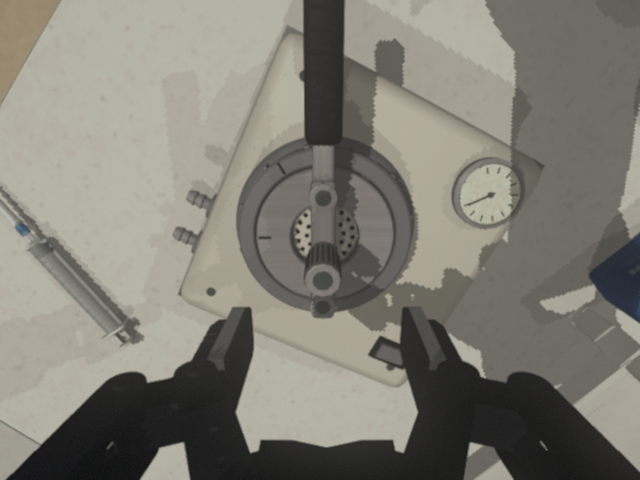

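The spanner stands seated in the ring, bar flat over it: hub at (322,280), handle from (323,0) to (323,140). Now I'll take the handle.

Emit:
arm_command(moves=[[0.04,0,0,0,0,0,0.06],[0.08,0,0,0,0,0,0.06],[0.112,0,0,0,0,0,0.06],[0.112,0,0.03,0,0,0,0.06],[0.112,0,0.05,0,0,0,0.06]])

```text
clock: 9.07
position: [0.4563, -0.1382, 0.1462]
eef_rot: [[-0.667, 0.745, -0.0], [0.745, 0.667, 0.0], [0.0, -0.0, -1.0]]
contact_force: [1.1, -0.2, -0.9]
width: 0.06
grip_force: 0.0
```

Emit:
arm_command(moves=[[0,0,0.02,0,0,0,0.06],[0,0,0.033,0,0,0,0.06],[0,0,0.033,0,0,0,0.06]])

```text
clock: 9.32
position: [0.4544, -0.1383, 0.1104]
eef_rot: [[-0.665, 0.746, -0.008], [0.746, 0.665, 0.003], [0.008, -0.004, -1.0]]
contact_force: [-1.1, 0.7, -0.4]
width: 0.06
grip_force: 0.0
```

Emit:
arm_command(moves=[[0,0,0,0,0,0,0.03],[0,0,0,0,0,0,0.0],[0,0,0,0,0,0,0.0],[0,0,0,0,0,0,0.0],[0,0,0,0,0,0,0.0]])

```text
clock: 9.73
position: [0.4589, -0.1403, 0.1152]
eef_rot: [[-0.665, 0.747, 0.002], [0.747, 0.665, -0.001], [-0.002, 0.001, -1.0]]
contact_force: [-0.5, -1.4, 0.4]
width: 0.0187
grip_force: 59.7
```

Run:
```python
from h import *
np.set_printoptions(precision=4,suppress=True)
st=bot.observe();R=np.array(st['eef_rot']);p=np.array(st['position']);print(p,np.degrees(np.arctan2(R[1,0],R[0,0])),st['clock'],st['contact_force'],st['q'],st['width'],st['ft_torque'])
c=np.array([.531,-.222,0]);print('axis in tool',R.T@(c-p))
A=0.11
for th in np.arange(.1,.51,.1): print(np.round([-A+A*np.cos(th), A*np.sin(th)],4))
```

```text
[ 0.4589 -0.1403  0.1152] 131.69403971029365 9.7333 [-0.5147 -1.4126  0.4282] [-0.3875  0.2251  2.0709 -0.0002  0.8435 -1.115 ] 0.018729402562709586 [-0.1769 -0.0071 -0.0907]
axis in tool [-0.1087 -0.0005  0.1155]
[-0.0005  0.011 ]
[-0.0022  0.0219]
[-0.0049  0.0325]
[-0.0087  0.0428]
[-0.0135  0.0527]
```

Emit:
arm_command(moves=[[-0.0004,0.0098,0.0002,0,0,0.09,0.0],[-0.0018,0.0195,0.0004,0,0,0.18,0.0],[-0.0039,0.0291,0.0005,0,0,0.27,0.0],[-0.007,0.0384,0.0007,0,0,0.36,0.0],[-0.0109,0.0474,0.0009,0,0,0.45,0.0]])

```text
clock: 10.15
position: [0.4993, -0.117, 0.1137]
eef_rot: [[-0.279, 0.96, -0.005], [0.96, 0.279, -0.003], [-0.002, -0.005, -1.0]]
contact_force: [-4.9, -1.4, 4.4]
width: 0.0188
grip_force: 61.7
```

```bash
cat > chk.py <<'E'
from h import *
np.set_printoptions(precision=4,suppress=True)
st=bot.observe();R=np.array(st['eef_rot']);p=np.array(st['position']);print(p,np.degrees(np.arctan2(R[1,0],R[0,0])),st['clock'],st['contact_force'],st['q'],st['width'],st['grip_force'],st['ft_torque'])
c=np.array([.531,-.222,0]);d=p-c;print('axis in tool',R.T@-d,'azimuth',np.degrees(np.arctan2(d[1],d[0])))
E
python3 chk.py
```

```text
[ 0.4993 -0.117   0.1137] 106.17828220738194 10.15 [-4.8696 -1.4133  4.3841] [-0.3126  0.2869  1.993  -0.006   0.8653 -0.5911] 0.0188359740228226 61.69682264328003 [-0.4424  0.8101  1.507 ]
axis in tool [-0.1095  0.0018  0.1139] azimuth 106.81551899409527
```

Emit:
arm_command(moves=[[-0.0004,0.0098,0.0002,0,0,0.09,0.0],[-0.0018,0.0195,0.0004,0,0,0.18,0.0],[-0.0039,0.0291,0.0005,0,0,0.27,0.0],[-0.007,0.0384,0.0007,0,0,0.36,0.0],[-0.0109,0.0474,0.0009,0,0,0.45,0.0]])

```text
clock: 10.57
position: [0.5477, -0.1133, 0.1127]
eef_rot: [[0.168, 0.986, -0.005], [0.986, -0.168, -0.001], [-0.002, -0.005, -1.0]]
contact_force: [-4.5, 2.4, 4.0]
width: 0.0185
grip_force: 62.2
```

```bash
python3 chk.py
python3 - <<'E'
from h import *
s=bot.snapshot('wrist')
# marks: unwrap ring annulus and rim annulus about the axis, list dark azimuths
g=cv2.cvtColor(s['color'],cv2.COLOR_RGB2GRAY)
for r,z in((.039,.0845),(.051,.084)):
  a=np.radians(np.arange(-180,180,1.))
  uv=proj(s,np.c_[.5306+r*np.cos(a),-.2216+r*np.sin(a),0*a+z])
  ok=(uv>3).all(1)&(uv[:,0]<636)&(uv[:,1]<476)
  v=np.array([g[int(round(y)),int(round(x))] if k else 255 for (x,y),k in zip(uv,ok)])
  print(r,' '.join(map(str,v[::2])))
E
```

```text
[ 0.5477 -0.1133  0.1127] 80.35583474975353 10.5667 [-4.4694  2.4289  3.9867] [-0.2807  0.3664  1.8839 -0.0028  0.8964 -0.1106] 0.018533807096542388 62.16218411922455 [0.1654 0.7802 1.5108]
axis in tool [-0.1098  0.0023  0.1129] azimuth 81.24988504864024
0.039 255 255 255 255 255 255 255 255 255 255 255 255 255 255 255 255 255 255 255 255 255 255 255 255 255 255 255 255 255 255 255 255 255 255 255 255 255 255 255 255 255 255 255 255 255 255 255 255 255 255 255 255 255 255 255 255 255 255 255 255 255 255 255 255 255 255 255 255 255 255 255 255 255 255 255 255 255 255 255 255 255 255 255 255 255 255 255 255 255 255 255 255 255 255 255 255 255 255 23 26 23 26 25 28 23 27 27 25 22 24 24 24 25 23 22 25 25 24 21 21 23 23 24 25 21 27 26 30 28 29 28 27 27 31 30 26 28 26 22 25 21 26 22 23 24 23 26 23 20 27 25 26 25 26 23 25 24 25 24 29 25 26 28 255 255 255 255 255 255 255 255 255 255 255 255 255 255 255 255 255
0.051 255 255 255 255 255 255 255 255 255 255 255 255 255 255 255 255 255 255 255 255 255 255 255 255 255 255 255 255 255 255 255 255 255 255 255 255 255 255 255 255 255 255 255 255 255 255 255 255 255 255 255 255 255 255 255 255 255 255 255 255 255 255 255 255 255 255 255 255 255 255 255 255 255 255 255 255 255 255 255 255 255 255 255 255 255 255 255 255 255 255 255 255 255 255 255 29 30 25 28 27 25 27 26 25 26 28 27 26 22 26 24 24 23 22 25 27 28 25 23 24 23 22 53 58 36 23 24 30 30 29 28 29 27 31 27 30 29 22 86 85 89 68 22 25 25 27 25 24 27 25 26 24 26 29 26 26 25 25 26 25 26 24 26 27 24 26 25 255 255 255 255 255 255 255 255 255 255 255 255 255
```

Emit:
arm_command(moves=[[-0.0002,0.0055,0.0001,0,0,0.05,0.0],[-0.0005,0.0109,0.0002,0,0,0.1,0.0],[-0.0012,0.0163,0.0003,0,0,0.15,0.0],[-0.0018,0.0195,0.0004,0,0,0.18,0.0]])

```text
clock: 10.95
position: [0.5672, -0.1181, 0.1125]
eef_rot: [[0.34, 0.94, -0.003], [0.94, -0.34, 0.001], [-0.001, -0.003, -1.0]]
contact_force: [-3.7, 4.0, 3.4]
width: 0.0188
grip_force: 61.1
```

```bash
python3 chk.py
```

```text
[ 0.5672 -0.1181  0.1125] 70.10774011176842 10.95 [-3.6596  3.9918  3.428 ] [-0.2803  0.3987  1.8372 -0.0004  0.9091  0.0672] 0.018790685632610694 61.149290800094604 [0.4886 0.6575 1.2852]
axis in tool [-0.11    0.0017  0.1125] azimuth 70.7950791026554
```

Emit:
arm_command(moves=[[-0.0001,0.0033,0.0001,0,0,0.03,0.0],[-0.0002,0.0055,0.0001,0,0,0.05,0.0],[-0.0003,0.0077,0.0001,0,0,0.07,0.0],[-0.0003,0.0077,0.0001,0,0,0.07,0.0]])

```text
clock: 11.28
position: [0.5745, -0.1209, 0.1125]
eef_rot: [[0.405, 0.915, -0.003], [0.915, -0.405, 0.001], [-0.0, -0.003, -1.0]]
contact_force: [-2.8, 4.6, 3.2]
width: 0.019
grip_force: 60.9
```

```bash
python3 chk.py
```

```text
[ 0.5745 -0.1209  0.1125] 66.13688835612115 11.2833 [-2.7969  4.5596  3.1577] [-0.2817  0.411   1.819   0.0001  0.9143  0.1348] 0.019013661795109164 60.885624289512634 [0.4456 0.5821 1.2128]
axis in tool [-0.11    0.0014  0.1125] azimuth 66.72984076430787
```

Emit:
arm_command(moves=[[-0.0001,0.0033,0.0001,0,0,0.03,0.0],[-0.0002,0.0055,0.0001,0,0,0.05,0.0],[-0.0003,0.0077,0.0001,0,0,0.07,0.0]])

```text
clock: 11.53
position: [0.5786, -0.123, 0.1114]
eef_rot: [[0.468, 0.884, -0.009], [0.884, -0.468, 0.004], [-0.001, -0.01, -1.0]]
contact_force: [-6.8, 6.8, 5.0]
width: 0.019
grip_force: 70.1
```

```bash
python3 chk.py;python3 - <<'E'
from h import *
from scipy.ndimage import map_coordinates as mc
# marks from top & scene cameras: dark dips on ring (r=40) and rim (r=50)
for n in('top','scene'):
  s=bot.snapshot(n);g=cv2.cvtColor(s['color'],cv2.COLOR_RGB2GRAY).astype(float)
  a=np.radians(np.arange(-180,180,3.))
  for r,z in((.0385,.084),(.050,.084)):
    uv=proj(s,np.c_[.5306+r*np.cos(a),-.2216+r*np.sin(a),0*a+z])
    v=mc(g,[uv[:,1],uv[:,0]],order=1);print(n,r,*[f"{int(np.degrees(t))}:{int(x)}" for t,x in zip(a,v)])
E
```

```text
[ 0.5786 -0.123   0.1114] 62.125838775063244 11.5333 [-6.8471  6.7934  5.0487] [-0.2835  0.4233  1.8034  0.0013  0.9248  0.2022] 0.01898490737362135 70.12382336637529 [1.113  1.3335 1.4286]
axis in tool [-0.1097  0.0053  0.1114] azimuth 64.31182959963843
top 0.0385 -180:76 -177:100 -174:110 -171:111 -168:110 -165:110 -162:109 -159:108 -156:107 -153:109 -150:106 -147:105 -144:104 -141:106 -138:106 -135:105 -132:105 -129:105 -126:102 -123:88 -119:83 -117:92 -114:95 -111:74 -108:63 -105:61 -102:66 -99:88 -96:94 -93:99 -90:101 -87:101 -84:103 -81:103 -78:104 -75:104 -72:104 -69:102 -66:102 -63:104 -59:104 -57:104 -54:105 -51:106 -48:107 -45:108 -42:107 -39:107 -36:107 -33:106 -29:106 -27:105 -24:106 -21:108 -18:109 -14:104 -12:96 -9:97 -6:107 -3:114 0:110 3:95 6:76 9:56 12:46 14:38 18:34 21:31 24:27 27:29 29:35 33:49 36:45 39:47 42:52 45:59 48:75 51:85 54:85 57:84 59:85 63:89 66:82 69:61 72:50 75:52 78:63 81:79 84:89 87:91 90:92 93:92 96:98 99:99 102:100 105:100 108:99 111:95 114:85 117:69 119:54 123:49 126:43 129:42 132:44 135:46 138:47 141:43 144:33 147:24 150:24 153:33 156:37 159:38 1
[... 1859 characters left out ...]
90 -132:88 -129:88 -126:90 -123:86 -119:88 -117:86 -114:82 -111:84 -108:85 -105:82 -102:80 -99:70 -96:67 -93:67 -90:71 -87:87 -84:95 -81:99 -78:99 -75:97 -72:97 -69:81 -66:57 -63:57 -59:55 -57:50 -54:48 -51:44 -48:45 -45:59 -42:81 -39:80 -36:79 -33:80 -29:81 -27:82 -24:82 -21:80 -18:82 -14:77 -12:79 -9:77 -6:79 -3:74 0:75 3:75 6:75 9:71 12:69 14:72 18:73 21:74 24:74 27:75 29:93 33:96 36:96 39:96 42:85 45:69 48:65 51:63 54:50 57:51 59:64 63:73 66:70 69:67 72:67 75:68 78:66 81:66 84:66 87:67 90:69 93:79 96:78 99:79 102:77 105:70 108:70 111:70 114:70 117:70 119:70 123:69 126:77 129:81 132:80 135:82 138:80 141:82 144:81 147:81 150:81 153:82 156:79 159:64 162:67 165:82 168:82 171:82 174:84 177:84
```

Wrist moment plus force now gives about 2.5 N m against the 1.7 it takes to turn. The hand lags, and in the scene view the ring mark (158°) meets the rim mark (160°). The stop is reached, so I'll confirm with a small extra push and relax.

Emit:
arm_command(moves=[[0,0.002,0,0,0,0.015,0.0],[0,0.002,0,0,0,0.015,0.0],[0,0.002,0,0,0,0.015,0.0]])

```text
clock: 11.88
position: [0.5797, -0.1235, 0.1112]
eef_rot: [[0.479, 0.878, -0.011], [0.878, -0.479, 0.004], [-0.001, -0.011, -1.0]]
contact_force: [-7.8, 7.4, 5.2]
width: 0.0187
grip_force: 71.5
```

```bash
python3 chk.py
```

```text
[ 0.5797 -0.1235  0.1112] 61.37515125204801 11.8833 [-7.8057  7.4003  5.2328] [-0.2838  0.4263  1.7995  0.0014  0.9272  0.215 ] 0.01872692702223488 71.47702789341565 [1.2088 1.4781 1.5238]
axis in tool [-0.1097  0.0057  0.1113] azimuth 63.680195525630786
```

Emit:
arm_command(moves=[[0,0.003,0,0,0,0.02,0.0],[0,0.006,0,0,0,0.03,0.0],[0,0.006,0,0,0,0.03,0.0],[0,0.006,0,0,0,0.03,0.0]])

```text
clock: 12.22
position: [0.5828, -0.1249, 0.1104]
eef_rot: [[0.505, 0.863, -0.016], [0.863, -0.505, 0.007], [-0.002, -0.018, -1.0]]
contact_force: [-10.6, 10.7, 8.2]
width: 0.0187
grip_force: 73.1
```

```bash
python3 chk.py
```

```text
[ 0.5828 -0.1249  0.1104] 59.66455482333234 12.2167 [-10.6035  10.651    8.2147] [-0.2852  0.4357  1.7873  0.0028  0.9363  0.2426] 0.018728642615856456 73.05887112161145 [1.6255 1.9854 1.6196]
axis in tool [-0.1098  0.0063  0.1106] azimuth 61.92370125637718
```

Force climbs in proportion to the push, so this is the stop. I'll ease off, release and rise.

Emit:
arm_command(moves=[[0,-0.005,0,0,0,-0.03,0.0],[0,-0.009,0,0,0,-0.055,0.0],[0,-0.009,0,0,0,-0.055,0.0]])

```text
clock: 12.47
position: [0.5786, -0.1229, 0.1118]
eef_rot: [[0.457, 0.889, -0.006], [0.889, -0.457, 0.002], [-0.001, -0.006, -1.0]]
contact_force: [-5.5, 4.2, 4.4]
width: 0.0189
grip_force: 65.0
```

Emit:
arm_command(moves=[[0,0,0,0,0,0,0.03],[0,0,0,0,0,0,0.06],[0,0,0,0,0,0,0.06],[0,0,-0.04,0,0,0,0.06],[0,0,-0.08,0,0,0,0.06]])

```text
clock: 12.88
position: [0.5795, -0.1243, 0.1894]
eef_rot: [[0.464, 0.886, -0.006], [0.886, -0.464, 0.002], [-0.001, -0.006, -1.0]]
contact_force: [0.8, -0.1, 0.6]
width: 0.0597
grip_force: 0.0
```

Emit:
arm_command(moves=[[-0.04,0,0,0,0,0,0.06],[-0.08,0,0,0,0,0,0.06],[-0.11,0,0,0,0,0,0.06],[-0.11,0,0,0,0,0,0.06],[-0.11,0,0,0,0,0,0.06]])

```text
clock: 13.3
position: [0.5306, -0.224, 0.1924]
eef_rot: [[0.467, 0.884, 0.002], [0.884, -0.467, -0.001], [0.001, 0.002, -1.0]]
contact_force: [1.0, 0.4, 0.2]
width: 0.06
grip_force: 0.0
```

```bash
python3 chk.py;python3 - <<'E'
from h import *
from scipy.ndimage import map_coordinates as mc
np.set_printoptions(precision=4,suppress=True)
s=bot.snapshot('wrist');g=cv2.GaussianBlur(cv2.cvtColor(s['color'],cv2.COLOR_RGB2GRAY),(3,3),0).astype(float)
a=np.radians(np.arange(140,180,1.5))
for r in(.0385,.050):
    uv=proj(s,np.c_[.5306+r*np.cos(a),-.2216+r*np.sin(a),0*a+.084]);v=mc(g,[uv[:,1],uv[:,0]],order=1);print(r,*[f"{np.degrees(t):.1f}:{int(x)}" for t,x in zip(a,v)])
# spanner: find hub top and far-side edges; handle axis by dark mask
r=bot.outline_of(s,'spanner')
print([(q['p'],q['location'],q['region'].sum()) for q in r])
m=r[0]['region'];ys,xs=np.nonzero(m);print(xs.min(),xs.max(),ys.min(),ys.max())
for y in range(ys.min()+5,ys.max(),15):
    x=np.nonzero(m[y])[0]
    if len(x): print(y,x.min(),x.max(),(x.min()+x.max())/2)
E
```

```text
[ 0.5306 -0.224   0.1924] 62.1722045410802 13.3 [0.9753 0.3951 0.1738] [-0.4753  0.2824  1.8063  0.0006  1.0505  0.0101] 0.05996485902575839 0.0 [-0.0258 -0.0333  0.0043]
axis in tool [ 0.0018 -0.001   0.1924] azimuth -101.72784802086281
0.0385 140.0:141 141.5:143 143.0:145 144.5:146 146.0:145 147.5:144 149.0:144 150.5:144 152.0:142 153.5:141 155.0:141 156.5:142 158.0:137 159.5:113 161.0:84 162.5:106 164.0:136 165.5:142 167.0:141 168.5:141 170.0:141 171.5:139 173.0:139 174.5:137 176.0:136 177.5:136 179.0:137
0.05 140.0:124 141.5:124 143.0:123 144.5:124 146.0:124 147.5:124 149.0:124 150.5:124 152.0:124 153.5:123 155.0:123 156.5:123 158.0:123 159.5:123 161.0:119 162.5:87 164.0:91 165.5:118 167.0:122 168.5:122 170.0:121 171.5:121 173.0:121 174.5:120 176.0:120 177.5:119 179.0:119
[(0.65, [315.6, 136.7], np.int64(11091))]
275 345 0 330
5 275 317 296.0
20 278 319 298.5
35 279 320 299.5
50 281 321 301.0
65 283 323 303.0
80 285 325 305.0
95 287 326 306.5
110 290 328 309.0
125 291 329 310.0
140 293 331 312.0
155 302 325 313.5
170 305 326 315.5
185 307 328 317.5
200 306 333 319.5
215 308 333 320.5
230 310 335 322.5
245 311 336 323.5
260 312 340 326.0
275 308 344 326.0
290 307 345 326.0
305 316 343 329.5
320 320 345 332.5
```

The ring and rim marks now line up (161° and 163°, within the error of the assumed centre). Next I compute the spanner's pose for the hub grasp.

Run:
```python
from h import *
np.set_printoptions(precision=4,suppress=True)
s=bot.snapshot('wrist');st=bot.observe();R=np.array(st['eef_rot']);p=np.array(st['position'])
a=onz(s,(298,12),.113);b=onz(s,(311.5,136),.113);c=onz(s,(321,215),.113);d=a-b;print(a,b,np.degrees(np.arctan2(d[1],d[0])),'vs far',np.degrees(np.arctan2(*(a-c)[1::-1])))
g=cv2.cvtColor(s['color'],cv2.COLOR_RGB2GRAY)
r=cv2.HoughCircles(cv2.resize(g[250:330,290:370],None,fx=4,fy=4,interpolation=cv2.INTER_CUBIC),cv2.HOUGH_GRADIENT,1,40,param1=80,param2=18,minRadius=20,maxRadius=80)
print([] if r is None else [(x/4+290,y/4+250,q/4) for x,y,q in r[0][:4]])
for uv in((326,282),): U=onz(s,uv,.148);print(U,'tool',R.T@(U-p))
v=d[:2]/np.linalg.norm(d[:2]);print('axis line from handle', b[:2]-v*np.dot(b[:2]-[.5306,-.2216],v))
```

```text
[ 0.5775 -0.1055  0.113 ] [ 0.557  -0.1564  0.113 ] 68.11747558994125 vs far 68.39446267990498
[(np.float32(326.125), np.float32(298.625), np.float32(9.45))]
[ 0.5343 -0.2151  0.148 ] tool [ 0.0073 -0.0003  0.0439]
axis line from handle [ 0.5308 -0.2217]
```

Emit:
arm_command(moves=[[0.001,0,0,0,0,-0.105,0.05],[0.001,0,0.02,0,0,-0.105,0.05],[0.001,0,0.04,0,0,-0.105,0.05],[0.001,0,0.046,0,0,-0.105,0.05],[0.001,0,0.046,0,0,-0.105,0.05]])

```text
clock: 13.87
position: [0.5298, -0.2193, 0.1435]
eef_rot: [[0.367, 0.93, -0.004], [0.93, -0.367, 0.002], [0.001, -0.005, -1.0]]
contact_force: [0.1, -0.5, -1.0]
width: 0.0504
grip_force: 0.0
```

Emit:
arm_command(moves=[[0,0,0,0,0,0,0.03],[0,0,0,0,0,0,0.01],[0,0,0,0,0,0,0.0],[0,0,0,0,0,0,0.0],[0,0,0,0,0,0,0.0]])

```text
clock: 14.28
position: [0.5319, -0.2215, 0.1473]
eef_rot: [[0.368, 0.93, 0.002], [0.93, -0.368, -0.001], [0.0, 0.002, -1.0]]
contact_force: [-0.5, 0.3, 3.2]
width: 0.0158
grip_force: 58.5
```

```bash
python3 chk.py
```

```text
[ 0.5319 -0.2215  0.1473] 68.39105933900596 14.2833 [-0.4557  0.2927  3.2217] [-0.4703  0.3411  1.8333  0.0005  0.9648 -0.0935] 0.015754687121245597 58.47521424293518 [0.1396 0.002  0.0018]
axis in tool [-0.0008 -0.0011  0.1473] azimuth 27.61029531572096
```

Emit:
arm_command(moves=[[0,0,-0.006,0,0,0,0.0],[0,0,-0.015,0,0,0,0.0],[0,0,-0.035,0,0,0,0.0],[0,0,-0.065,0,0,0,0.0],[0,0,-0.09,0,0,0,0.0]])

```text
clock: 14.7
position: [0.5296, -0.2209, 0.2363]
eef_rot: [[0.368, 0.93, -0.003], [0.93, -0.368, 0.001], [-0.0, -0.004, -1.0]]
contact_force: [1.5, 0.2, -3.3]
width: 0.0162
grip_force: 59.0
```

```bash
python3 chk.py
python3 - <<'E'
from h import *
s=bot.snapshot('wrist');r=bot.outline_of(s,'spanner')
print([(q['p'],q['location'],q['region'].sum()) for q in r][:2])
m=r[0]['region'];ys=np.nonzero(m)[0]
for y in range(ys.min()+5,ys.max(),40):
    x=np.nonzero(m[y])[0]
    if len(x): print(y,x.min(),x.max())
r=bot.outline_of(s,'ring_top');print([(q['p'],q['location'],q['region'].sum()) for q in r][:1])
E
```

```text
[ 0.5296 -0.2209  0.2363] 68.3910019235747 14.7 [ 1.5421  0.1988 -3.2659] [-0.4708  0.2326  1.7726 -0.0006  1.1399 -0.0933] 0.016204750241391768 59.0397047996521 [-0.0779 -0.0263 -0.0247]
axis in tool [-0.0005  0.0025  0.2362] azimuth 141.31105584009188
[(0.91, [328.2, 156.1], np.int64(16417)), (0.22, [359.5, 226.4], np.int64(6735))]
5 298 353
45 300 353
85 301 352
125 301 352
165 304 349
205 313 341
245 310 344
285 311 341
325 307 347
365 306 348
[(0.79, [359.3, 228.3], np.int64(6385))]
```

Held and square. Carrying it to the tray.

Emit:
arm_command(moves=[[0.023,-0.008,0,0,0,-0.12,0.0],[0.045,-0.016,0,0,0,-0.24,0.0],[0.068,-0.024,0,0,0,-0.36,0.0],[0.09,-0.032,0,0,0,-0.48,0.0],[0.113,-0.04,0,0,0,-0.6,0.0]])

```text
clock: 15.27
position: [0.533, -0.1002, 0.2327]
eef_rot: [[-0.226, 0.974, -0.006], [0.974, 0.226, 0.001], [0.003, -0.006, -1.0]]
contact_force: [0.3, -0.6, -4.2]
width: 0.0159
grip_force: 59.0
```

Emit:
arm_command(moves=[[0.024,0.006,0,0,0,-0.12,0.0],[0.048,0.012,0,0,0,-0.24,0.0],[0.073,0.019,0,0,0,-0.36,0.0],[0.097,0.025,0,0,0,-0.48,0.0],[0.121,0.031,0,0,0,-0.6,0.0]])

```text
clock: 15.68
position: [0.5365, 0.0245, 0.2328]
eef_rot: [[-0.737, 0.676, -0.006], [0.676, 0.737, -0.0], [0.004, -0.004, -1.0]]
contact_force: [0.3, 0.1, -3.4]
width: 0.0159
grip_force: 59.0
```

Emit:
arm_command(moves=[[0.017,0.02,0,0,0,-0.12,0.0],[0.034,0.039,0,0,0,-0.24,0.0],[0.051,0.059,0,0,0,-0.36,0.0],[0.068,0.079,0,0,0,-0.48,0.0],[0.085,0.0985,0,0,0,-0.6,0.0]])

```text
clock: 16.1
position: [0.5414, 0.1542, 0.2327]
eef_rot: [[-0.99, 0.141, -0.006], [0.141, 0.99, -0.001], [0.005, -0.002, -1.0]]
contact_force: [0.8, -0.3, -3.9]
width: 0.0161
grip_force: 59.0
```

Emit:
arm_command(moves=[[0,0,0,0,0,-0.033,0.0],[0,0,0,0,0,-0.033,0.0],[0,0,0,0,0,-0.033,0.0]])

```text
clock: 16.35
position: [0.5418, 0.1531, 0.2333]
eef_rot: [[-0.993, 0.115, -0.005], [0.115, 0.993, -0.002], [0.005, -0.002, -1.0]]
contact_force: [-0.1, -0.4, -4.8]
width: 0.016
grip_force: 59.2
```

```bash
python3 chk.py|head -2
python3 - <<'E'
from h import *
st=bot.observe();R=np.array(st['eef_rot']);print(R.T@(np.array([.545,.153,.074])-st['position']))
E
```

```text
[0.5418 0.1531 0.2333] 173.40236910772373 16.35 [-0.0977 -0.356  -4.7599] [ 0.1984  0.216   1.7995 -0.0008  1.1312 -1.257 ] 0.01604627824411563 59.249061942100525 [-0.0725 -0.0436 -0.0237]
axis in tool [-0.0335 -0.3733  0.234 ] azimuth 88.35372373366326
[-0.00393903  0.00065383  0.15926747]
```

Emit:
arm_command(moves=[[-0.003,0,0.04,0,0,0,0.0],[-0.003,0,0.08,0,0,0,0.0],[-0.003,0,0.12,0,0,0,0.0],[-0.003,0,0.145,0,0,0,0.0],[-0.003,0,0.152,0,0,0,0.0]])

```text
clock: 16.77
position: [0.5408, 0.1507, 0.0774]
eef_rot: [[-0.993, 0.117, -0.013], [0.117, 0.993, -0.003], [0.013, -0.004, -1.0]]
contact_force: [-1.5, -0.7, -3.9]
width: 0.0156
grip_force: 59.2
```

Emit:
arm_command(moves=[[0,0,0.002,0,0,0,0.0],[0,0,0.004,0,0,0,0.0],[0,0,0.006,0,0,0,0.0],[0,0,0.006,0,0,0,0.0]])

```text
clock: 17.1
position: [0.5485, 0.1532, 0.0799]
eef_rot: [[-0.993, 0.115, 0.004], [0.115, 0.993, 0.001], [-0.004, 0.001, -1.0]]
contact_force: [-0.1, -0.1, -3.8]
width: 0.0159
grip_force: 59.2
```

Emit:
arm_command(moves=[[0,0,0.002,0,0,0,0.0],[0,0,0.004,0,0,0,0.0],[0,0,0.005,0,0,0,0.0],[0,0,0.005,0,0,0,0.0]])

```text
clock: 17.43
position: [0.5481, 0.1534, 0.0749]
eef_rot: [[-0.993, 0.114, 0.003], [0.114, 0.993, 0.0], [-0.003, 0.001, -1.0]]
contact_force: [-1.2, -0.9, 3.6]
width: 0.0161
grip_force: 60.3
```

Contact with the tray floor (force up to +3.6 N). Release and rise.

Emit:
arm_command(moves=[[0,0,0,0,0,0,0.025],[0,0,0,0,0,0,0.04],[0,0,0,0,0,0,0.06],[0,0,0,0,0,0,0.06],[0,0,0,0,0,0,0.06]])

```text
clock: 17.85
position: [0.5464, 0.1531, 0.0727]
eef_rot: [[-0.993, 0.115, -0.0], [0.115, 0.993, -0.0], [0.0, -0.0, -1.0]]
contact_force: [-0.7, -0.8, 0.4]
width: 0.06
grip_force: 0.0
```

Emit:
arm_command(moves=[[0,0,-0.03,0,0,0,0.06],[0,0,-0.07,0,0,0,0.06],[0,0,-0.11,0,0,0,0.06],[0,0,-0.14,0,0,0,0.06],[0,0,-0.14,0,0,0,0.06]])

```text
clock: 18.27
position: [0.5516, 0.1542, 0.221]
eef_rot: [[-0.993, 0.114, 0.015], [0.114, 0.993, 0.003], [-0.014, 0.005, -1.0]]
contact_force: [0.2, -0.2, 0.3]
width: 0.0599
grip_force: 0.0
```

Emit:
arm_command(moves=[[0,0,0,0,0,0,0.06],[0,0,0,0,0,0,0.06],[0,0,0,0,0,0,0.06]])

```text
clock: 18.52
position: [0.545, 0.1527, 0.2108]
eef_rot: [[-0.993, 0.115, -0.004], [0.115, 0.993, -0.001], [0.004, -0.001, -1.0]]
contact_force: [-0.7, -0.6, -1.0]
width: 0.0597
grip_force: 0.0
```

```bash
python3 chk.py|head -2
python3 - <<'E'
from h import *
np.set_printoptions(precision=4,suppress=True)
s=bot.snapshot('wrist');t=bot.snapshot('top')
for q in(s,t):
  for n in('spanner','steel_tray'):
    r=bot.outline_of(q,n)
    if r:
      ys,xs=np.nonzero(r[0]['region']);print(n,r[0]['p'],r[0]['location'],len(xs),onz(q,r[0]['location'],.04)[:2],'extent',xs.min(),xs.max(),ys.min(),ys.max())
sc=bot.snapshot('scene');r=bot.outline_of(sc,'spanner');print(r[0]['p'],r[0]['location'],r[0]['region'].sum())
E
```

```text
[0.545  0.1527 0.2108] 173.42049060880709 18.5167 [-0.7007 -0.5697 -0.9744] [ 0.1963  0.246   1.8118 -0.      1.0879 -1.2596] 0.05971460037366982 0.0 [ 0.0111 -0.0271 -0.0126]
axis in tool [-0.0299 -0.3736  0.2111] azimuth 87.86401158528246
steel_tray 0.95 [399.2, 194.3] 77907 [0.526  0.2091] extent 199 579 76 326
spanner 0.7 [281.3, 172.9] 829 [0.7741 0.0462] extent 267 299 160 187
steel_tray 0.62 [237.3, 296.4] 5708 [0.5073 0.1446] extent 140 278 238 326
0.7 [292.0, 354.5] 1314
```

```bash
python3 -c "
from plant import bot
print(bot.hand_in())"
```

```text
the job is handed in; nothing more can be done
None
```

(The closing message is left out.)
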